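# Lock back the bottle pusher of the empty lane for restocking

### The job

The bottle tray's empty lane is to be restocked. Push that lane's sprung paddle towards the back of the lane until it has passed its catch, then back off so that it springs forward onto the stop pin and stays locked back. Only push the paddle, from its front: do not pinch it, and do not disturb the two stocked lanes or any bottle.

Things in the scene. Friction and masses are not known exactly. Their poses are not given: they have to be found in the camera images.
- tray: Grey shelf board on the bench, 300 x 226 x 12 mm, fixed, with three like pusher lanes side by side (280 x 64 mm, 70 mm apart); which place holds the empty lane varies. Origin under its centre at bench height; x runs along the lanes from their front (robot side) to their back, z up. Lane side walls reach 58 mm, the clear front lips 54 mm above the bench.
- paddle_face (a point): Where to push: mid width of the front face of the empty lane's white paddle, 82 mm above the bench; moves with it. x points in the push direction (to the lane's back), z up. The face is a flat upright plate, 56 mm wide, top 98 mm above the bench, upper 40 mm clear of the lane walls; at rest 10 mm behind the front lip. Behind the plate is its spring case (40 mm deep at the foot): no fingers there.
- paddle (a joint): Slide of the empty lane's paddle in m: 0 = sprung fully forward (start), grows as pushed back, 0.189 = rear stop. Spring force forward 5 to 6 N throughout; about 2 N more at the catch, plus damping 9 N s/m. From about 0.14 the striker on its tail lifts the stop pin, which drops at 0.166. Let go beyond 0.168 it comes forward and the pin holds it at about 0.165; let go earlier it springs to 0.
- stop_pin (a joint): Height of the empty lane's sprung stop pin in m: 0 = down (at rest, and when it holds the paddle), about 0.011 at most while the striker passes under it.
- pin_knob (a point): Top centre of the small black pull knob (19 mm across) on the stop pin, on the steel bridge at the back end of the empty lane; 82 mm above the bench with the pin down. Pulling it up frees a locked paddle.
- paddle_two (a joint): Slide in m of the paddle in the lane stocked with two bottles; it rests against them at about 0.097. All three lanes are built alike.
- paddle_one (a joint): Slide in m of the paddle in the lane stocked with one bottle; it rests against it at about 0.044. All three lanes are built alike.
- bottle1: White reagent bottle, 54 mm across, 92 mm tall, front bottle of the lane with two. Origin at the centre of its underside (20 mm above the bench).
- bottle2: The same, second bottle of the lane with two.
- bottle3: Black reagent bottle of the same size, in the lane with one. Origin at the centre of its underside (20 mm above the bench).
- bottle4: White reagent bottle of the same size standing on the bench beside the tray, waiting to be stocked. Origin at the centre of its underside.
Things that resemble listed ones, but are neither listed nor needed, are in the scene too. What is shaped like the bottle3 but yellow is not meant.

How it is judged:
By the outcome, as a careful person would: the job done as asked, in the order asked, and still so for the second after the job is handed in, with the robot touching nothing.
It also fails if it takes over 34 s, if anything falls off the work surface, if the arm or the gripper's body presses on something with over 40 N, if the wrist force passes 120 N, or if a joint passes its speed limit or range.

### The arm

A 6-joint arm with a two-finger parallel gripper is mounted at the origin on the work surface. World frame = base frame: x ahead of the robot, y to its left, z up, the work surface at z = 0. Lengths are in m, angles in rad, forces in N, time in s.
With the tool pointing down it reaches from about 0.325 to 0.775 m from the base axis. Payload 5.5 kg.
Tool frame: the origin (TCP) lies on the centre line of the jaws, within the pads' length; the fingertips stand 17 mm ahead of it and the grasp point (between the pads) lies 2 mm behind it; z points along the fingers, y is the line along which they close (so a half turn about z gives the same grasp; the last joint's range is limited). The gripper opens to 85 mm and grips with 20 to 120 N. Pads are 22 mm wide; open, the fingers measure 114 mm over their backs; the gripper's body (76 mm by 85 mm) begins 54 mm behind the grasp point. The pads swing forward as they close: fully open they stand 13 mm farther back than shut.
Start: joints at [-1.358, 0.091, 1.231, -0, 1.82, -0.057], TCP at [0.16, -0.578, 0.208] pointing down, gripper open.
Joint ranges: [-2.87, 2.87], [-0.86, 2.18], [0.17, 2.46], [-1.51, 4.65], [0.06, 2.69], [-2.65, 2.65]. Speed limits (rad/s): [2.57, 2.57, 3.01, 3.14, 3.14, 3.14].

### API

Orientations are given as a rotation vector (axis times angle).
In Python, from rig import r gives the robot as it stands.
- The arm moves only by the tool apply_moves, never from a script. Its argument "increments" is one flat list of numbers, 5 for each row, row after row: the gripper's target within -1 to 1 (shut at 1, half-way at 0, fully open at -1), then the shift along the tool's x, y, z in mm, then the turn about the tool's z in rad. In form: [hand, dx, dy, dz, spin, hand, dx, dy, dz, spin, ...]. A call has 1 to 12 rows; each row shifts and turns the commanded pose from where the row before left it, along the tool's axes as they then stand; what a row does not reach is not made up. A row lasts 1/12 s, in which the tool goes at most 41.7 mm and 7.16 degrees, less where a joint would pass 70% of its speed; a pose out of reach is approached as far as the arm can. A call is refused whole if a number of a shift passes 41.7 or a number of a turn 0.125, either way. A call with a gripper value outside its range is refused whole. The fingers move at their own pace and stop on an object; the grip force is fixed at half the most. Time passes only in rows, so rows that do not move let the fingers close. It gives the time, the measured TCP pose, the force, the opening and the grip force at its end, in the units of the state.
- r.get_obs(): the state, without advancing time (a new reading comes with each control period).
- r.capture(name): name is "side" or "top" or "wrist"; returns a dict with "frame" (480x640x3 uint8, red, green, blue), "fx", "fy", "cx", "cy" (pixels), "k1" (the pictures are not rectified: a ray, as slopes to the right and down, at radius r is drawn at 1 + k1 r^2 times it, then the intrinsics apply), "world_to_cam" (4x4, takes a point from world to camera coordinates). Camera axes: x right, y up, looking along -z (the intrinsics and any distortion apply to the point x, -y, -z); pixel columns grow to the right and rows downward; lengths in m; the calibration is good to about 2 mm. A picture is of the moment at which its call begins. There is no depth.
- r.job_done(): hands the job in; it is judged then, once.
The state is a dict: "time_s": time; "q": joint angles; "qd": joint speeds; "effort": joint torques, N m; "position": TCP position; "orientation": TCP orientation; "contact_force": force on the tool from outside, world axes, zero at the start; "moment": the same for the moment, N m; "opening": finger opening in m; "grasp_force": force on a finger pad.
Only numpy, scipy, OpenCV 4.12 (cv2) and the standard library are available. Lean on these libraries where they do the work, as an engineer would, in place of code of your own. Each camera call takes 0.05 s, during which the arm holds its last target. There are 200 camera calls.

## Working session

There is one attempt and no reset: what is moved stays moved. The work goes in short steps, Python scripts to look and compute and a tool call to move; the robot and the scene stay as the last step left them, time stands still between calls to the robot, and variables do not carry over. Pictures are saved under pics/ and viewed, at most 10 in all, crops included, and the job is handed in when it is done.

Besides the shell and the picture viewer there is one more tool, called after ">>>" in YAML: its name, and indented under it one key for each argument. apply_moves: Moves the arm, as the interface text tells. Its arguments: {"type":"object","properties":{"increments":{"type":"array"}},"required":["increments"]}

```bash
mkdir -p pics
cat > h.py <<'E'
import numpy as np, cv2
from rig import r
def cap(n,f=None):
    c=r.capture(n)
    if f: cv2.imwrite('pics/'+f,c['frame'][:,:,::-1])
    return c
def ray(c,u,v):
    x,y=(u-c['cx'])/c['fx'],(v-c['cy'])/c['fy']; a,b=x,y
    for _ in range(20):
        s=1+c['k1']*(a*a+b*b); a,b=x/s,y/s
    M=np.linalg.inv(np.array(c['world_to_cam'])); d=M[:3,:3]@[a,-b,-1]
    return M[:3,3],d
def onz(c,u,v,z):
    o,d=ray(c,u,v); return o+d*(z-o[2])/d[2]
def proj(c,p):
    q=(np.array(c['world_to_cam'])@[*p,1])[:3]; a,b=q[0]/-q[2],-q[1]/-q[2]; s=1+c['k1']*(a*a+b*b)
    return np.array([c['cx']+c['fx']*a*s,c['cy']+c['fy']*b*s])
E
python3 - <<'E'
from h import *
cap('top','top.png');cap('side','side.png')
o=r.get_obs();print({k:np.round(o[k],3) for k in o})
E
```

```text
{'time_s': np.float64(0.1), 'q': array([-1.358,  0.092,  1.232,  0.   ,  1.82 , -0.057]), 'qd': array([ 0.   , -0.001, -0.004,  0.001,  0.   ,  0.001]), 'effort': array([ 3.0000e-03, -4.6022e+01, -4.1922e+01, -0.0000e+00,  1.1000e-02,
       -0.0000e+00]), 'position': array([ 0.16 , -0.578,  0.207]), 'orientation': array([-3.111, -0.422,  0.   ]), 'contact_force': array([-0.398, -0.568, -0.063]), 'moment': array([-0.024, -0.034, -0.088]), 'grasp_force': np.float64(0.0), 'opening': np.float64(0.085)}
```

View pics/top.png

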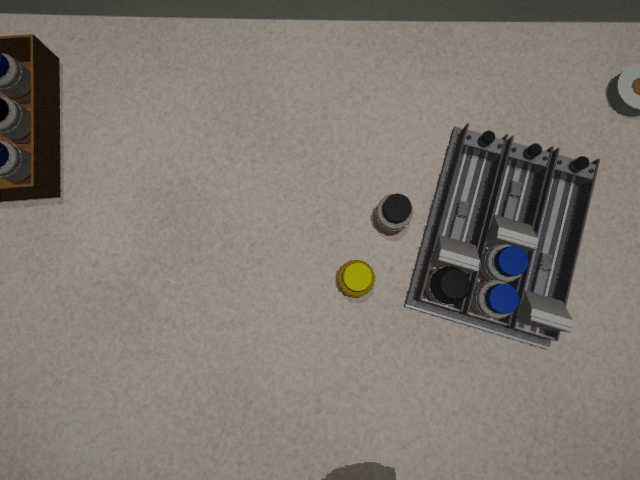

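View pics/side.png

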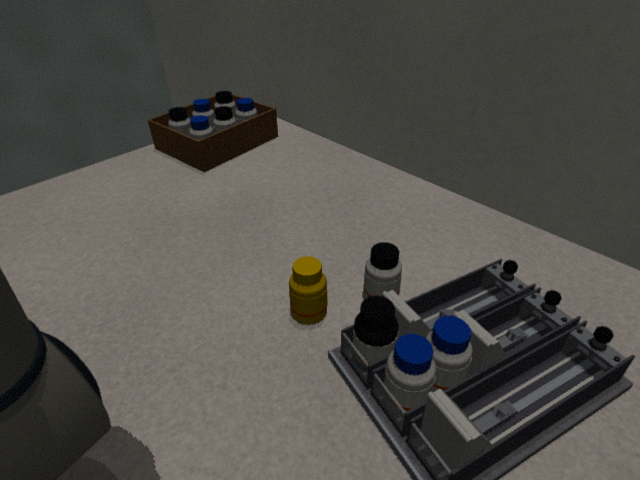

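The empty lane is the rightmost one in the top view. Its paddle is at about (548,310) and its knob at (580,164). The lane with two white bottles is in the middle and the one with the black bottle is on the left.

Run:
```python
from h import *
c=cap('top');f=c['frame']
print('cam',np.linalg.inv(c['world_to_cam'])[:3,3])
g=f.max(2)
m=((g<45)*255).astype(np.uint8)[110:190,460:620]
n,l,s,ce=cv2.connectedComponentsWithStats(m)
for i in range(1,n):
    if s[i,4]>40: u=ce[i]+[460,110]; print('dark',s[i],u)
for u in [(487,137),(534,150),(580,162)]: print(u,onz(c,*u,.082).round(4))
im=cv2.resize(f[270:360,490:610],None,fx=6,fy=6,interpolation=cv2.INTER_CUBIC)
cv2.imwrite('pics/crop.png',im[:,:,::-1])
for u in [(411,305),(549,346)]: print('tray front corner',onz(c,*u,.012).round(4))
```

```text
cam [0.45548893 0.09219465 0.80184477]
dark [ 0 15  7 23 58] [461.87931034 135.46551724]
dark [ 18  21  17  16 184] [485.89130435 138.77173913]
dark [ 34  28  17  52 206] [501.99514563 164.52427184]
dark [ 63  34  19  16 191] [531.91099476 151.31937173]
dark [ 7 36  7  9 45] [470.11111111 150.13333333]
dark [19 39  7  9 44] [481.65909091 153.20454545]
dark [ 24  41  17  39 327] [491.6941896 169.4617737]
dark [ 83  40  14  40 167] [549.76646707 170.13772455]
dark [49 47  9 11 50] [513.04 161.64]
dark [109  47  20  16 214] [578.45327103 164.26168224]
dark [ 62  51  25  29 345] [535.80869565 174.49565217]
dark [94 60  7 10 48] [557.08333333 174.25      ]
dark [106  63   8  10  53] [568.77358491 177.54716981]
dark [114  66  19  14 191] [583.20418848 182.96858639]
(487, 137) [ 0.7128 -0.1386  0.082 ]
(534, 150) [ 0.6938 -0.2062  0.082 ]
(580, 162) [ 0.6766 -0.2714  0.082 ]
tray front corner [ 0.4657 -0.0374  0.012 ]
tray front corner [ 0.4088 -0.2452  0.012 ]
```

View pics/crop.png

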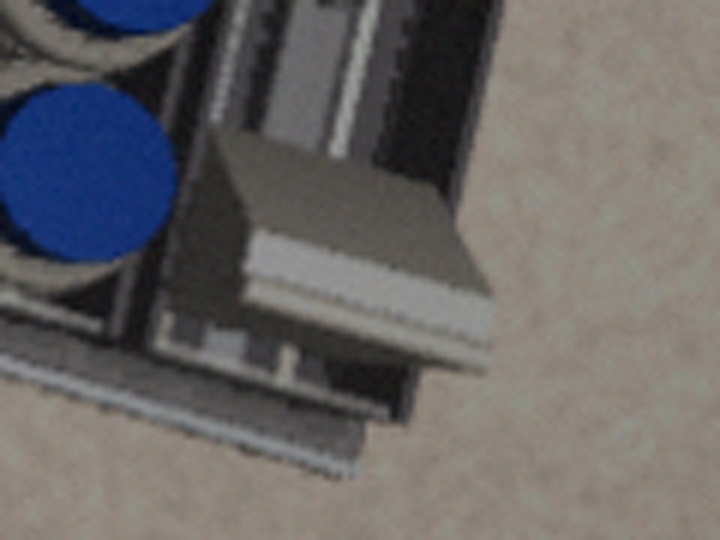

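The crop shows the front top edge of the paddle plate running from about (247,283) to (490,350) in the crop. In the full picture that is (531.2,317.2) to (571.7,328.3).

Run:
```python
from h import *
c=cap('top')
a=onz(c,531.2,317.0,.098);b=onz(c,571.7,328.5,.098);m=(a+b)/2
print(a,b,np.linalg.norm(a-b),'mid',m)
k=onz(c,579.5,162.5,.082)
kk=[onz(c,*u,.082) for u in[(487,137),(534,150),(580,162)]]
w=kk[2]-kk[0]; e=b-a
print('yaw knobs',np.degrees(np.arctan2(-w[0],-w[1]))*-1,'edge',np.degrees(np.arctan2(-e[0],-e[1]))*-1,'line',np.degrees(np.arctan2(*(k-m)[[1,0]])),np.linalg.norm(k-m))
s=cap('side')
for p in (a,b,m,kk[2]): print(proj(s,p).round(1))
f=cv2.resize(s['frame'][370:480,390:510],None,fx=5,fy=5)
cv2.imwrite('pics/crop2.png',f[:,:,::-1])
o=r.get_obs();print(o['position'],o['orientation'])
```

```text
[ 0.45200497 -0.18646014  0.098     ] [ 0.43792524 -0.23992749  0.098     ] 0.05529010983198987 mid [ 0.4449651  -0.21319382  0.098     ]
yaw knobs -15.269782479429313 edge -14.752960667218037 line -13.98377762890782 0.2384204655252258
[430.4 394. ]
[471.2 440.9]
[449.9 416.3]
[599.8 328.7]
[ 0.15990984 -0.57815928  0.20784641] [-3.11215130e+00 -4.22472385e-01  1.13919889e-04]
```

View pics/crop2.png

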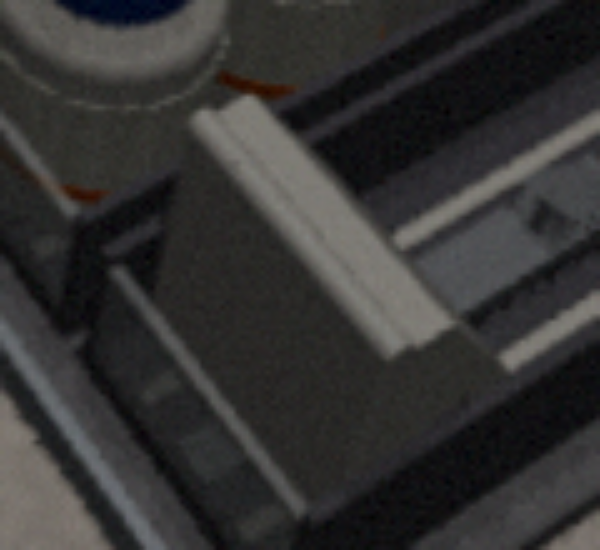

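In the side crop the plate's front top edge runs from about (193,115) to (390,355). That puts the face about 4 mm nearer the robot than I took it to be, at about (0.441,-0.2125), with yaw about -15°. I'll turn and close the fingers, then go to a point in front of it.

>>> apply_moves:
  increments: [1, 0, 0, 0, 0.106, 1, 0, 0, 0, 0.106, 1, 0, 0, 0, 0.106, 1, 0, 0, 0, 0.106, 1, 0, 0, 0, 0.106, 1, 9.6, -30.4, 0, 0, 1, 9.6, -30.4, 0, 0, 1, 9.6, -30.4, 0, 0, 1, 9.6, -30.4, 0, 0, 1, 9.6, -30.4, 0, 0, 1, 9.6, -30.4, 0, 0, 1, 9.6, -30.4, 0, 0]

```text
time_s: 1.25
position: [0.2801, -0.3886, 0.2083]
orientation: [3.115, -0.408, 0.0]
contact_force: [-0.0, -0.7, 0.1]
opening: 0.0001
grasp_force: 0.0
```

>>> apply_moves:
  increments: [1, 9.6, -30.4, 0, 0, 1, 9.6, -30.4, 0, 0, 1, 9.6, -30.4, 0, 0, 1, 9.6, -30.4, 0, 0, 1, 9.6, -30.4, 0, 0, 1, 9.6, -30.4, 0, 0, 1, 9.6, -30.4, 0, 0, 1, 0, 0, 0, 0, 1, 0, 0, 0, 0]

```text
time_s: 2.0
position: [0.3998, -0.2004, 0.2084]
orientation: [3.116, -0.402, -0.0]
contact_force: [-1.6, -0.6, 0.6]
opening: -0.0003
grasp_force: 0.0
```

>>> apply_moves:
  increments: [1, 0, 1.5, 30, 0, 1, 0, 0, 30, 0, 1, 0, 0, 30, 0, 1, 0, 0, 22, 0, 1, 0, 0, 8, 0, 1, 0, 0, 0, 0, 1, 0, 0, 0, 0]

```text
time_s: 2.58
position: [0.3988, -0.2039, 0.0893]
orientation: [3.114, -0.409, 0.001]
contact_force: [0.2, 0.3, 0.8]
opening: 0.0003
grasp_force: 0.0
```

Run:
```python
from h import *
a=cap('top')['frame'][230:380,440:640];b=cap('side')['frame'][230:480,340:640]
cv2.imwrite('pics/ab.png',np.hstack([cv2.resize(a,(400,300)),cv2.resize(b,(360,300))])[:,:,::-1])
o=r.get_obs();print(o['position'],o['contact_force'])
```

```text
[ 0.39968158 -0.2040416   0.09062216] [ 0.08014188  0.00367499 -0.85288156]
```

View pics/ab.png

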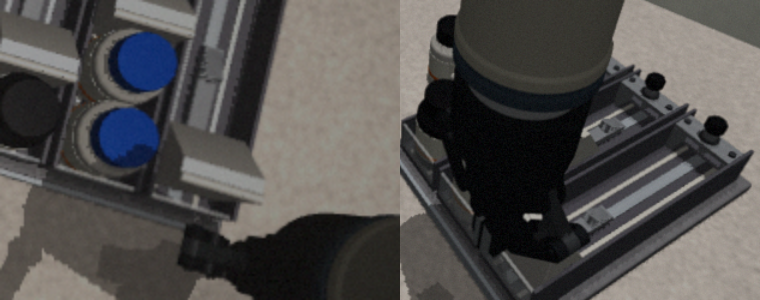

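>>> apply_moves:
  increments: [1, 8, -2, 1, 0, 1, 8, 0, 0, 0, 1, 6, 0, 0, 0, 1, 4, 0, 0, 0, 1, 4, 0, 0, 0, 1, 4, 0, 0, 0, 1, 4, 0, 0, 0, 1, 0, 0, 0, 0, 1, 0, 0, 0, 0]

```text
time_s: 3.43
position: [0.4362, -0.2109, 0.0872]
orientation: [-3.115, 0.407, 0.001]
contact_force: [0.1, 0.5, -0.5]
opening: 0.0002
grasp_force: 0.0
```

>>> apply_moves:
  increments: [1, 4, 0, 0, 0, 1, 4, 0, 0, 0, 1, 0, 0, 0, 0, 1, 0, 0, 0, 0]

```text
time_s: 3.77
position: [0.444, -0.213, 0.0874]
orientation: [-3.115, 0.407, 0.0]
contact_force: [0.2, -0.7, 0.6]
opening: 0.0
grasp_force: 0.0
```

Run:
```python
from h import *
a=cap('top')['frame'][230:380,440:640];b=cap('side')['frame'][230:480,340:640]
cv2.imwrite('pics/ab2.png',np.hstack([cv2.resize(a,(400,300)),cv2.resize(b,(360,300))])[:,:,::-1])
o=r.get_obs();print(o['position'],o['contact_force'])
```

```text
[ 0.4438252  -0.21294403  0.08735096] [-0.37758954  0.50748458  0.3628421 ]
```

View pics/ab2.png

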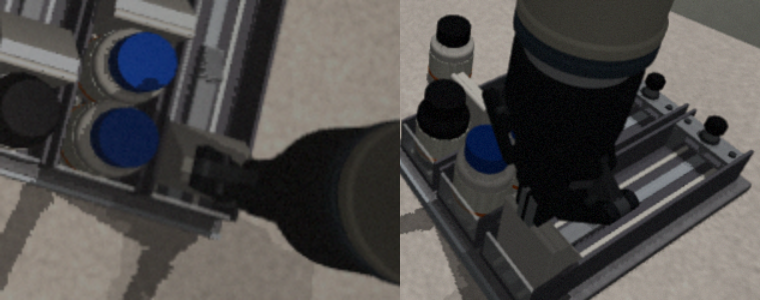

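The top crop shows the fingers over the paddle area. In the side crop the plate front is unobstructed, and there is no contact force. I'll check where the tip really is with projected markers.

Run:
```python
from h import *
p=r.get_obs()['position']
out=[]
for n,(y,x) in (('top',(260,500)),('side',(340,360))):
    c=cap(n); f=cv2.convertScaleAbs(c['frame'],alpha=2.5); k=4 if n=='top' else 3
    w=(100,100) if n=='top' else (130,150)
    g=cv2.resize(f[y:y+w[0],x:x+w[1]],None,fx=k,fy=k)
    for z,col in((-.017,(255,0,0)),(0,(0,255,0)),(.056,(0,0,255))):
        q=proj(c,p+[0,0,z]); print(n,z,q.round(1)); cv2.circle(g,tuple(int(v) for v in (q-[x,y])*k),4,col,1)
    out.append(cv2.resize(g,(390,400)))
cv2.imwrite('pics/d.png',np.hstack(out)[:,:,::-1])
```

```text
top -0.017 [542.6 323. ]
top 0 [547.8 323.4]
top 0.056 [567.  324.6]
side -0.017 [444.7 432.5]
side 0 [447.3 423.1]
side 0.056 [456.8 388.6]
```

View pics/d.png

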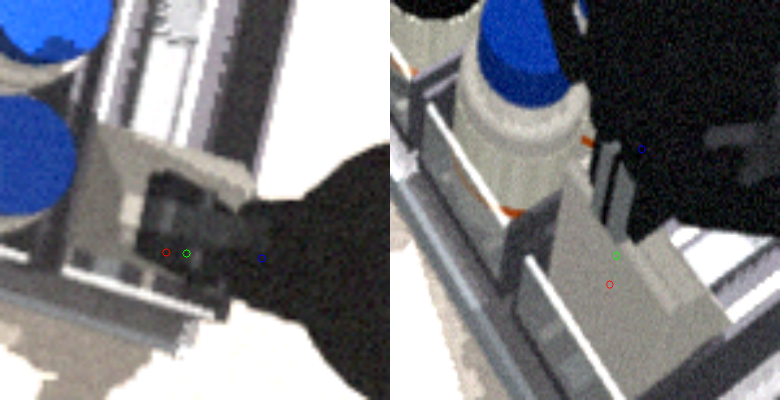

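The markers don't match the fingers: both views suggest the tips are higher and farther back than the reported pose implies. I'll lift, back off over clear bench and measure the real tip offset.

>>> apply_moves:
  increments: [1, 0, 0, -15, 0, 1, 0, 0, -15, 0, 1, -20, 0, 0, 0, 1, -25, 0, 0, 0, 1, -25, 0, 0, 0, 1, -20, 0, 0, 0, 1, 0, 0, 0, 0, 1, 0, 0, 0, 0]

```text
time_s: 4.63
position: [0.3568, -0.1899, 0.1178]
orientation: [3.114, -0.408, 0.003]
contact_force: [0.3, -0.4, 0.5]
opening: -0.0001
grasp_force: 0.0
```

Run:
```python
from h import *
o=r.get_obs();p=o['position'];print(p,o['orientation'],o['q'])
out=[]
for n,half in (('top',50),('side',65)):
    c=cap(n); f=cv2.convertScaleAbs(c['frame'],alpha=2.5)
    t=proj(c,p+[0,0,-.017]); x,y=[int(v-half) for v in t]; x=max(0,min(x,640-2*half));y=max(0,min(y,480-2*half)); print(n,'crop',x,y,2*half)
    k=390/(2*half); g=cv2.resize(f[y:y+2*half,x:x+2*half],(390,390))
    for z,col in((-.017,(255,0,0)),(0,(0,255,0)),(.056,(0,0,255))):
        q=proj(c,p+[0,0,z]); cv2.circle(g,tuple(int(v) for v in (q-[x,y])*k),4,col,1)
    out.append(g)
cv2.imwrite('pics/e.png',np.hstack(out)[:,:,::-1])
```

```text
[ 0.35679745 -0.18989608  0.11783532] [ 3.11419163e+00 -4.08437140e-01  2.77326140e-03] [-5.73400563e-01 -4.57862215e-01  1.87448840e+00  9.85412022e-05
  1.72305808e+00  1.25822914e+00]
top crop 487 339 100
side crop 306 350 130
```

View pics/e.png

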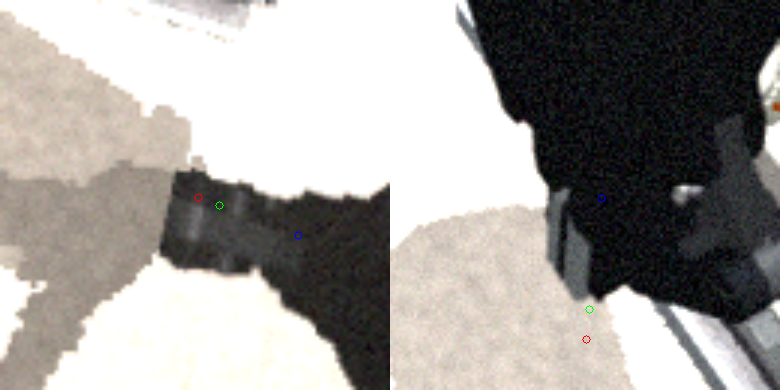

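The top crop shows the finger block's lower-left edge from about (178,172) to (160,252). The side crop shows the tips ending at about (565,290) to (590,298), clearly above the marker.

Run:
```python
from h import *
t=cap('top');s=cap('side');k=3.9
p=r.get_obs()['position']; yaw=np.radians(-14.9); u=np.array([np.cos(yaw),np.sin(yaw)]);v=np.array([np.sin(yaw),-np.cos(yaw)])
print('side cam',np.linalg.inv(s['world_to_cam'])[:3,3])
for z in np.arange(.098,.131,.004):
    row=[]
    for q in((178,172),(160,252)):
        P=onz(t,487+q[0]/k,339+q[1]/k,z); a=proj(s,P); d=(P-p)[:2]
        row+=[(d@u*1000).round(1),(d@v*1000).round(1),((a-[306,350])*3+[390,0]).round(0)]
    print(z.round(3),*row)
```

```text
side cam [ 0.19058049 -0.30237647  0.50191984]
0.098 5.6 -7.1 [589. 312.] -21.9 -7.3 [511. 359.]
0.102 5.7 -8.8 [587. 300.] -21.6 -9.0 [509. 347.]
0.106 5.8 -10.4 [585. 288.] -21.4 -10.6 [507. 334.]
0.11 5.9 -12.1 [582. 276.] -21.1 -12.3 [505. 322.]
0.114 6.0 -13.7 [580. 264.] -20.9 -13.9 [502. 309.]
0.118 6.1 -15.4 [578. 252.] -20.6 -15.6 [500. 296.]
0.122 6.2 -17.0 [576. 240.] -20.4 -17.2 [498. 284.]
0.126 6.3 -18.7 [573. 228.] -20.1 -18.9 [496. 271.]
0.13 6.4 -20.3 [571. 215.] -19.9 -20.5 [494. 258.]
```

```bash
cat > look.py <<'E'
from h import *
def mosaic(fn):
    o=r.get_obs();p=o['position']; R=cv2.Rodrigues(np.array(o['orientation']))[0]
    print(p.round(4),R.round(3).tolist(),o['time_s'])
    out=[]
    for n in('top','side'):
        c=cap(n); f=(255*(c['frame']/255.)**.45).astype(np.uint8)
        t=proj(c,p); x,y=[int(a-b) for a,b in zip(t,(67,75))]; x=max(0,min(x,640-133));y=max(0,min(y,480-150))
        g=cv2.resize(f[y:y+150,x:x+133],None,fx=3,fy=3); print(n,x,y)
        for d,col in(((0,0,.017),(255,0,0)),((.011,0,.017),(255,255,0)),((-.011,0,.017),(255,0,255)),((0,.01,.017),(0,255,255)),((0,0,-.056),(0,255,0))):
            q=proj(c,p+R@d); cv2.circle(g,tuple(int(v) for v in (q-[x,y])*3),2,col,-1)
        out.append(g)
    w=cap('wrist')['frame']; w=(255*(w/255.)**.6).astype(np.uint8)
    m=np.hstack(out); m=np.vstack([m,np.zeros((150,m.shape[1],3),np.uint8)])
    m[450:,:200]=cv2.resize(w,(200,150)); cv2.imwrite('pics/'+fn,m[:,:,::-1])
E
python3 -c "
from look import *
mosaic('f.png')"
```

```text
[ 0.3574 -0.1899  0.1173] [[0.966, -0.257, -0.0], [-0.257, -0.966, 0.0], [-0.0, -0.0, -1.0]] 4.8333
top 476 316
side 305 330
```

View pics/f.png

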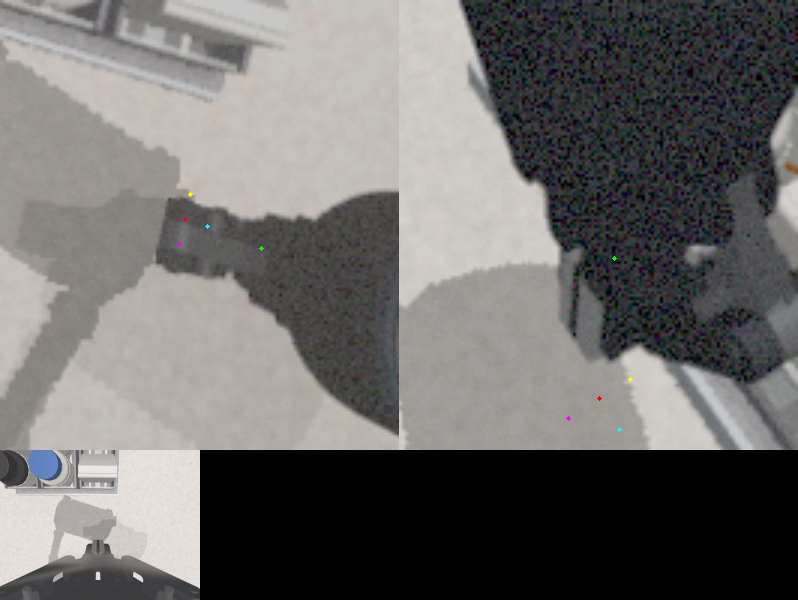

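The tips show clearly in both views: the rear bottom centre is at about (174,268) in the top crop and (583,350) in the side crop. I'll triangulate that point.

Run:
```python
from h import *
t=cap('top');s=cap('side');o=r.get_obs();p=o['position'];R=cv2.Rodrigues(np.array(o['orientation']))[0]
def tri(a,b):
    (o1,d1),(o2,d2)=ray(t,476+a[0]/3,316+a[1]/3),ray(s,305+(b[0]-399)/3,330+b[1]/3)
    x=np.linalg.lstsq(np.c_[d1,-d2],o2-o1,rcond=None)[0]; A,B=o1+d1*x[0],o2+d2*x[1]
    return (R.T@((A+B)/2-p)*1000).round(1),(1000*R.T@(B-A)).round(1)
print('left',tri((157,263),(562,333)),'mid',tri((174,268),(583,350)))
print('frontleft?',tri((167,198),(605,330)))
for n,c in(('t',t),('s',s)): print(n,c['k1'],c['fx'],c['cx'],c['cy'],np.linalg.inv(c['world_to_cam']).round(4).tolist())
```

```text
left (array([-13.2, -14.2,  -7. ]), array([13.4,  6.3, -1.8])) mid (array([-12.2,  -7. ,  -8.5]), array([15.1,  7.2, -2.1]))
frontleft? (array([  8.7, -12.7,   7.4]), array([ 2.8,  1.3, -0.5]))
t 0.027649025759086236 503.8314435367493 320.97731170413607 236.4316487925377 [[0.0204, 0.9894, -0.1438, 0.4555], [-0.9997, 0.0185, -0.015, 0.0922], [-0.0122, 0.1441, 0.9895, 0.8018], [0.0, 0.0, 0.0, 1.0]]
s 0.02810566148622703 452.4218560852156 320.55051416572553 232.7453786314119 [[0.7122, 0.4298, -0.5551, 0.1906], [-0.7019, 0.4218, -0.574, -0.3024], [-0.0126, 0.7984, 0.602, 0.5019], [0.0, 0.0, 0.0, 1.0]]
```

The views don't agree well on the tip height because shadows and dark parts confuse them. The bench under the tool is clear, so I'll get the height by touch.

>>> apply_moves:
  increments: [1, -5, 0, 15, 0, 1, 0, 0, 15, 0, 1, 0, 0, 15, 0, 1, 0, 0, 10, 0, 1, 0, 0, 5, 0, 1, 0, 0, 5, 0, 1, 0, 0, 0, 0]

```text
time_s: 5.67
position: [0.3519, -0.1884, 0.0517]
orientation: [-3.115, 0.407, 0.002]
contact_force: [-0.1, 0.1, -0.1]
opening: 0.0002
grasp_force: 0.0
```

>>> apply_moves:
  increments: [1, 0, 0, 5, 0, 1, 0, 0, 5, 0, 1, 0, 0, 4, 0, 1, 0, 0, 0, 0]

```text
time_s: 6.0
position: [0.3517, -0.1883, 0.0375]
orientation: [-3.114, 0.407, 0.002]
contact_force: [0.3, -0.3, 1.1]
opening: -0.0
grasp_force: 0.0
```

```bash
python3 -c "
from look import *
mosaic('g.png');print(r.get_obs()['contact_force'])"
```

```text
[ 0.3517 -0.1883  0.0375] [[0.966, -0.257, -0.001], [-0.257, -0.966, 0.001], [-0.001, -0.0, -1.0]] 6.0
top 451 311
side 296 330
[ 0.23032942 -0.90740324 -0.1476327 ]
```

View pics/g.png

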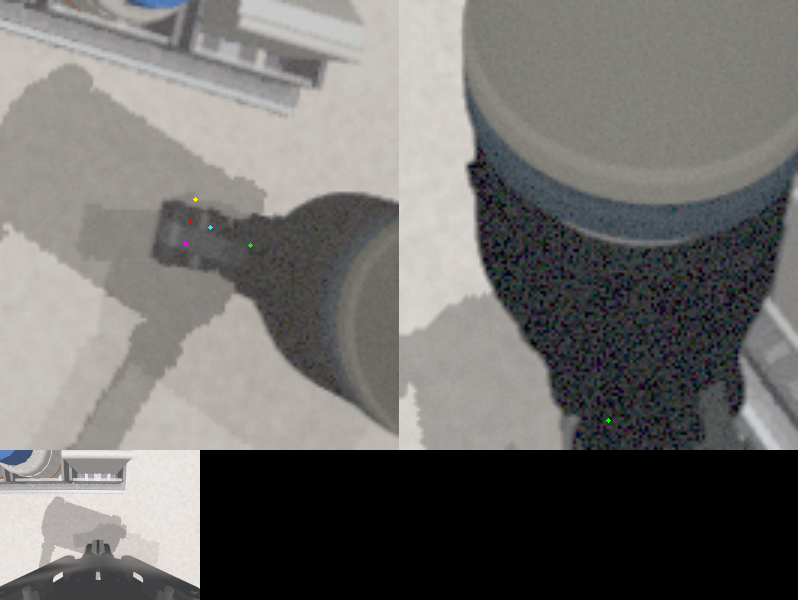

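Tenth and last picture: no contact at TCP z 0.0375, and the finger shadow is still clear of the fingers. I'll keep lowering in small steps and watch the force.

>>> apply_moves:
  increments: [1, 0, 0, 5, 0, 1, 0, 0, 5, 0, 1, 0, 0, 4, 0, 1, 0, 0, 0, 0]

```text
time_s: 6.48
position: [0.3514, -0.1881, 0.023]
orientation: [-3.114, 0.407, 0.003]
contact_force: [-0.7, -0.2, -0.5]
opening: -0.0003
grasp_force: 0.0
```

>>> apply_moves:
  increments: [1, 0, 0, 2, 0, 1, 0, 0, 2, 0, 1, 0, 0, 0, 0]

```text
time_s: 6.73
position: [0.3519, -0.1884, 0.02]
orientation: [-3.115, 0.408, 0.001]
contact_force: [-1.0, 0.4, -0.3]
opening: 0.0004
grasp_force: 0.0
```

>>> apply_moves:
  increments: [1, 0, 0, 1.5, 0, 1, 0, 0, 1.5, 0, 1, 0, 0, 0, 0]

```text
time_s: 6.98
position: [0.352, -0.1884, 0.0171]
orientation: [-3.115, 0.408, 0.0]
contact_force: [0.2, 0.3, 0.6]
opening: -0.0001
grasp_force: 0.0
```

>>> apply_moves:
  increments: [1, 0, 0, 2, 0, 1, 0, 0, 2, 0, 1, 0, 0, 0, 0]

```text
time_s: 7.23
position: [0.3519, -0.1884, 0.0129]
orientation: [-3.115, 0.408, 0.001]
contact_force: [0.1, -0.7, -0.3]
opening: 0.0003
grasp_force: 0.0
```

>>> apply_moves:
  increments: [1, 0, 0, 2, 0, 1, 0, 0, 2, 0, 1, 0, 0, 0, 0]

```text
time_s: 7.48
position: [0.3519, -0.1884, 0.0089]
orientation: [-3.115, 0.408, 0.001]
contact_force: [-0.0, 0.4, -0.6]
opening: 0.0001
grasp_force: 0.0
```

Run:
```python
from h import *
o=r.get_obs();print(o['position'],o['contact_force'],o['q'])
# shadow/finger dark masks in the top view around the tool
c=cap('top');g=c['frame'].max(2)
for z in(0,.03,.06): print(z,proj(c,[*o['position'][:2],z]).round(1))
print([g[v,480:560:4].tolist() for v in range(370,415,6)])
w=cap('wrist');g=w['frame'].max(2);print(w['world_to_cam'].round(3).tolist(),w['fx'],w['cx'],w['cy'])
for z in(-.05,0,.05): print('wrist proj tip',z,proj(w,np.array(o['position'])-[0,0,.017-z]))
for v in range(270,400,8): print(v,g[v,260:380:8].tolist())
```

```text
[ 0.35185463 -0.18837493  0.00887772] [-0.04122695  0.37653738 -0.56709179] [-5.76858306e-01 -4.30057635e-01  2.04850682e+00  1.93402314e-05
  1.52382711e+00  1.25414616e+00]
0 [509.6 382.6]
0.03 [517.  385.5]
0.06 [524.9 388.7]
[[89, 85, 89, 84, 86, 86, 88, 86, 81, 87, 83, 81, 92, 81, 145, 141, 146, 144, 135, 142], [66, 80, 84, 81, 72, 18, 41, 53, 64, 63, 64, 69, 82, 82, 83, 27, 21, 22, 14, 23], [69, 63, 64, 67, 30, 37, 24, 22, 25, 19, 28, 21, 19, 15, 16, 12, 20, 22, 13, 17], [64, 66, 69, 65, 20, 45, 27, 29, 27, 30, 22, 13, 17, 12, 20, 13, 20, 17, 14, 22], [85, 69, 68, 67, 41, 24, 19, 40, 20, 17, 25, 19, 14, 16, 13, 12, 15, 14, 20, 36], [87, 81, 67, 67, 63, 64, 70, 66, 69, 62, 18, 16, 13, 15, 17, 15, 19, 16, 29, 46], [143, 73, 62, 65, 62, 65, 66, 68, 71, 67, 58, 54, 12, 18, 18, 15, 18, 23, 39, 48], [143, 126, 121, 65, 60, 68, 61, 60, 63, 60, 64, 62, 50, 13, 20, 13, 17, 25, 37, 38]]
[[-0.257, -0.966, -0.0, -0.092], [0.932, -0.248, -0.263, -0.394], [0.254, -0.068, 0.965, -0.288], [0.0, 0.0, 0.0, 1.0]] 384.2589853929161 313.2711340698547 242.35770113002937
wrist proj tip -0.05 [313.505
[... 601 characters left out ...]
64, 30, 74, 74, 31, 33, 124, 121, 117]
326 [121, 119, 43, 41, 63, 76, 61, 36, 76, 74, 37, 38, 112, 120, 119]
334 [121, 52, 50, 50, 49, 46, 78, 48, 44, 48, 46, 49, 52, 119, 119]
342 [119, 54, 53, 52, 48, 48, 49, 49, 47, 49, 49, 51, 55, 72, 116]
350 [53, 51, 50, 48, 45, 42, 42, 46, 43, 43, 44, 50, 50, 54, 59]
358 [49, 48, 44, 43, 44, 42, 41, 44, 40, 38, 43, 46, 47, 51, 54]
366 [43, 46, 43, 41, 38, 38, 40, 40, 37, 39, 40, 43, 45, 49, 51]
374 [43, 41, 39, 38, 35, 35, 35, 37, 35, 34, 34, 34, 36, 40, 40]
382 [37, 34, 28, 29, 30, 30, 37, 34, 30, 31, 30, 29, 31, 31, 33]
390 [32, 28, 28, 28, 27, 34, 66, 93, 28, 26, 28, 28, 27, 34, 29]
398 [28, 28, 26, 28, 25, 32, 109, 119, 31, 27, 25, 30, 29, 27, 28]
```

The wrist view, read as numbers, shows the shut fingertips about 30 mm farther back than stated. That fits the side view and the lack of contact. I'll keep probing the bench to get the exact tip height.

>>> apply_moves:
  increments: [1, 0, 0, 3, 0, 1, 0, 0, 3, 0, 1, 0, 0, 0, 0]

```text
time_s: 7.83
position: [0.3517, -0.1883, 0.0026]
orientation: [-3.115, 0.407, 0.002]
contact_force: [0.1, 0.8, -0.1]
opening: -0.0002
grasp_force: 0.0
```

>>> apply_moves:
  increments: [1, 0, 0, 2, 0, 1, 0, 0, 2, 0, 1, 0, 0, 0, 0]

```text
time_s: 8.08
position: [0.3518, -0.1884, -0.0011]
orientation: [-3.115, 0.408, 0.001]
contact_force: [-0.4, -0.2, -0.6]
opening: 0.0002
grasp_force: 0.0
```

>>> apply_moves:
  increments: [1, 0, 0, 2, 0, 1, 0, 0, 2, 0, 1, 0, 0, 0, 0]

```text
time_s: 8.33
position: [0.3518, -0.1884, -0.0051]
orientation: [-3.115, 0.408, 0.001]
contact_force: [0.2, 0.8, -0.2]
opening: 0.0003
grasp_force: 0.0
```

>>> apply_moves:
  increments: [1, 0, 0, 2, 0, 1, 0, 0, 2, 0, 1, 0, 0, 0, 0]

```text
time_s: 8.58
position: [0.3518, -0.1884, -0.0091]
orientation: [-3.115, 0.408, 0.001]
contact_force: [-0.3, -0.0, -0.7]
opening: 0.0
grasp_force: 0.0
```

>>> apply_moves:
  increments: [1, 0, 0, 2, 0, 1, 0, 0, 2, 0, 1, 0, 0, 0, 0]

```text
time_s: 8.83
position: [0.3519, -0.1884, -0.0131]
orientation: [-3.115, 0.408, 0.001]
contact_force: [-0.4, 0.2, 0.2]
opening: 0.0002
grasp_force: 0.0
```

Run:
```python
from h import *
o=r.get_obs();print(o['position'],o['contact_force'])
w=cap('wrist');f=w['frame']
# blue caps / knobs: compare wrist vs top view by blob centre at cap height
for n in('wrist','top'):
    c=w if n=='wrist' else cap('top'); h=cv2.cvtColor(c['frame'],cv2.COLOR_RGB2HSV)
    m=cv2.inRange(h,(105,120,40),(130,255,255)); k,l,s,ce=cv2.connectedComponentsWithStats(m)
    for i in range(1,k):
        if s[i,4]>150: print(n,s[i].tolist(),ce[i].round(1),onz(c,*ce[i],.112).round(4))
g=f.max(2)
for v in range(270,330,5): print(v,g[v,270:360:6].tolist())
```

```text
[ 0.35185414 -0.18837926 -0.0131197 ] [-0.43719445  0.20858147  0.16262634]
top [496, 246, 33, 30, 720] [513.1 260.4] [ 0.5276 -0.1597  0.112 ]
top [488, 284, 32, 30, 745] [503.9 298.5] [ 0.4759 -0.1456  0.112 ]
270 [150, 151, 150, 148, 122, 122, 121, 126, 127, 127, 124, 123, 125, 121, 125]
275 [151, 154, 151, 123, 124, 125, 123, 128, 128, 125, 121, 123, 124, 121, 122]
280 [153, 149, 124, 125, 126, 128, 127, 127, 127, 127, 124, 124, 122, 117, 121]
285 [132, 121, 124, 126, 128, 129, 125, 122, 123, 125, 123, 121, 120, 121, 122]
290 [123, 127, 127, 123, 126, 74, 74, 24, 65, 75, 85, 118, 122, 124, 122]
295 [125, 126, 125, 124, 121, 74, 76, 23, 62, 76, 78, 119, 123, 125, 124]
300 [127, 127, 79, 36, 49, 76, 74, 24, 59, 75, 74, 34, 38, 122, 125]
305 [127, 105, 31, 29, 57, 75, 76, 25, 55, 76, 77, 28, 27, 28, 126]
310 [122, 67, 36, 34, 68, 77, 76, 27, 57, 75, 75, 31, 32, 31, 126]
315 [120, 39, 38, 37, 73, 76, 78, 29, 54, 75, 75, 35, 36, 35, 120]
320 [123, 38, 36, 37, 78, 77, 76, 34, 56, 77, 77, 34, 33, 31, 105]
325 [122, 42, 42, 39, 77, 77, 77, 35, 51, 76, 76, 41, 37, 36, 70]
```

>>> apply_moves:
  increments: [1, 0, 0, 2, 0, 1, 0, 0, 2, 0, 1, 0, 0, 0, 0]

```text
time_s: 9.18
position: [0.3518, -0.1884, -0.0171]
orientation: [-3.115, 0.408, 0.001]
contact_force: [-0.2, -0.3, 0.1]
opening: -0.0001
grasp_force: 0.0
```

>>> apply_moves:
  increments: [1, 0, 0, 2, 0, 1, 0, 0, 2, 0, 1, 0, 0, 0, 0]

```text
time_s: 9.43
position: [0.3518, -0.1884, -0.0212]
orientation: [-3.115, 0.408, 0.001]
contact_force: [-0.4, 1.7, -0.3]
opening: 0.0001
grasp_force: 0.0
```

>>> apply_moves:
  increments: [1, 0, 0, 2, 0, 1, 0, 0, 2, 0, 1, 0, 0, 0, 0]

```text
time_s: 9.68
position: [0.3523, -0.1886, -0.0229]
orientation: [3.115, -0.407, 0.0]
contact_force: [-4.7, 3.3, 11.6]
opening: 0.0
grasp_force: 6.0
```

The bench touch came at TCP z of about -0.022, so the tips are really 22 mm above the reported TCP. For tips at 83 mm, the TCP goes to z = 0.061. I'll go there and approach the face.

>>> apply_moves:
  increments: [1, 0, 0, -15, 0, 1, 0, 0, -25, 0, 1, 0, 0, -25, 0, 1, 0, 0, -18.5, 0, 1, 0, 0, 0, 0, 1, 15, 0, 0, 0, 1, 20, 0, 0, 0, 1, 15, 0, 0, 0, 1, 10, 0, 0, 0, 1, 0, 0, 0, 0]

```text
time_s: 10.52
position: [0.4108, -0.204, 0.0577]
orientation: [-3.115, 0.407, 0.002]
contact_force: [-0.4, -0.1, 0.2]
opening: 0.0002
grasp_force: 0.0
```

>>> apply_moves:
  increments: [1, 5, 0, 0, 0, 1, 5, 0, 0, 0, 1, 5, 0, 0, 0, 1, 5, 0, 0, 0, 1, 0, 0, 0, 0, 1, 0, 0, 0, 0]

```text
time_s: 11.02
position: [0.4294, -0.2091, 0.0589]
orientation: [-3.115, 0.407, 0.0]
contact_force: [-0.2, 0.8, -0.1]
opening: -0.0002
grasp_force: 0.0
```

>>> apply_moves:
  increments: [1, 4, 0, 0, 0, 1, 4, 0, 0, 0, 1, 0, 0, 0, 0]

```text
time_s: 11.27
position: [0.4367, -0.2111, 0.0588]
orientation: [-3.115, 0.408, 0.003]
contact_force: [-4.6, 1.6, 2.2]
opening: -0.0001
grasp_force: 2.3
```

>>> apply_moves:
  increments: [1, 4, 0, 0, 0, 1, 4, 0, 0, 0, 1, 0, 0, 0, 0]

```text
time_s: 11.52
position: [0.4445, -0.2133, 0.0588]
orientation: [-3.115, 0.408, 0.002]
contact_force: [-4.7, 1.3, 2.5]
opening: 0.0001
grasp_force: 2.3
```

Contact at about 5 N, which is the spring force. Pushing on.

>>> apply_moves:
  increments: [1, 8, 0, 0, 0, 1, 10, 0, 0, 0, 1, 10, 0, 0, 0, 1, 10, 0, 0, 0, 1, 10, 0, 0, 0, 1, 8, 0, 0, 0, 1, 4, 0, 0, 0]

```text
time_s: 12.1
position: [0.5025, -0.2292, 0.0588]
orientation: [3.114, -0.408, -0.003]
contact_force: [-6.1, -1.3, 2.4]
opening: -0.0
grasp_force: 3.1
```

>>> apply_moves:
  increments: [1, 8, 0, 0, 0, 1, 10, 0, 0, 0, 1, 10, 0, 0, 0, 1, 10, 0, 0, 0, 1, 10, 0, 0, 0, 1, 8, 0, 0, 0, 1, 4, 0, 0, 0]

```text
time_s: 12.68
position: [0.5602, -0.2451, 0.0588]
orientation: [3.114, -0.409, -0.003]
contact_force: [-7.9, -1.0, 3.2]
opening: 0.0001
grasp_force: 3.3
```

>>> apply_moves:
  increments: [1, 6, 0, 0, 0, 1, 6, 0, 0, 0, 1, 5, 0, 0, 0, 1, 0, 0, 0, 0]

```text
time_s: 13.02
position: [0.5763, -0.2494, 0.0588]
orientation: [3.114, -0.409, -0.004]
contact_force: [-6.2, -1.7, 2.9]
opening: 0.0002
grasp_force: 3.0
```

>>> apply_moves:
  increments: [1, 5, 0, 0, 0, 1, 5, 0, 0, 0, 1, 5, 0, 0, 0, 1, 3, 0, 0, 0, 1, 0, 0, 0, 0]

```text
time_s: 13.43
position: [0.5938, -0.254, 0.0586]
orientation: [3.114, -0.409, -0.003]
contact_force: [-5.8, -2.1, 2.3]
opening: 0.0001
grasp_force: 2.8
```

>>> apply_moves:
  increments: [1, 4, 0, 0, 0, 1, 4, 0, 0, 0, 1, 2, 0, 0, 0, 1, 0, 0, 0, 0]

```text
time_s: 13.77
position: [0.6033, -0.2566, 0.0586]
orientation: [3.114, -0.409, -0.004]
contact_force: [-5.9, -1.8, 2.9]
opening: -0.0002
grasp_force: 2.9
```

The slide is now between 0.173 and 0.181, which is past the catch. Backing off gently.

>>> apply_moves:
  increments: [1, -3, 0, 0, 0, 1, -4, 0, 0, 0, 1, -4, 0, 0, 0, 1, -4, 0, 0, 0, 1, -4, 0, 0, 0, 1, -4, 0, 0, 0, 1, 0, 0, 0, 0]

```text
time_s: 14.35
position: [0.5819, -0.2495, 0.059]
orientation: [-3.115, 0.407, -0.001]
contact_force: [-0.2, 0.6, -0.1]
opening: -0.0
grasp_force: 0.0
```

The force dropped to zero, so the paddle is held. I'll lift clear, move away and check.

>>> apply_moves:
  increments: [1, -8, 0, 0, 0, 1, -8, 0, 0, 0, 1, 0, 0, -20, 0, 1, 0, 0, -30, 0, 1, 0, 0, -30, 0, 1, 0, 0, -30, 0, 1, 0, 0, -20, 0, 1, 0, 20, 0, 0, 1, 0, 30, 0, 0, 1, 0, 30, 0, 0, 1, 0, 30, 0, 0]

```text
time_s: 15.27
position: [0.5377, -0.3525, 0.1893]
orientation: [3.115, -0.406, 0.001]
contact_force: [-0.0, -0.3, -0.2]
opening: 0.0
grasp_force: 0.0
```

>>> apply_moves:
  increments: [1, -20, 30, 0, 0, 1, -25, 30, 0, 0, 1, -25, 30, 0, 0, 1, -25, 30, 0, 0, 1, -25, 25, 0, 0, 1, -20, 20, 0, 0, 1, 0, 0, 0, 0, 1, 0, 0, 0, 0]

```text
time_s: 15.93
position: [0.3591, -0.4758, 0.1891]
orientation: [3.114, -0.412, 0.001]
contact_force: [0.6, 0.1, -0.6]
opening: -0.0003
grasp_force: 0.0
```

Run:
```python
from h import *
c=cap('top');f=c['frame'];a=cv2.imread('pics/top.png')[:,:,::-1]
g=f.min(2)
u=np.array([.966,-.257]);m=np.array([.4415,-.213]);v=np.array([-.257,-.966])
def prof(im,off=0): # brightness along the lane at plate-top height
    return [int(im[int(round(q[1])),int(round(q[0]))].min()) for q in (proj(c,[*(m+u*s+v*off),.098]) for s in np.arange(-.01,.22,.005))]
print('before',prof(a));print('now',prof(f))
d=(cv2.absdiff(np.ascontiguousarray(f),np.ascontiguousarray(a)).max(2)>40).astype(np.uint8)
d=cv2.morphologyEx(d,cv2.MORPH_OPEN,np.ones((3,3)))
k,l,s,ce=cv2.connectedComponentsWithStats(d)
for i in range(1,k): print(s[i].tolist())
o=r.get_obs();print(o['position'],o['time_s'],o['contact_force'])
```

```text
before [27, 46, 116, 111, 140, 137, 82, 78, 72, 69, 22, 22, 23, 20, 25, 24, 23, 25, 23, 27, 22, 26, 22, 25, 22, 26, 25, 23, 21, 23, 23, 18, 24, 21, 23, 21, 28, 25, 23, 22, 22, 22, 25, 26, 33, 64]
now [22, 22, 23, 28, 25, 28, 22, 27, 25, 20, 25, 23, 27, 23, 28, 26, 19, 22, 21, 21, 26, 22, 26, 23, 21, 24, 21, 28, 22, 26, 21, 42, 45, 44, 44, 109, 130, 136, 110, 73, 65, 22, 22, 28, 33, 63]
[565, 154, 10, 4, 32]
[565, 179, 3, 3, 9]
[550, 188, 13, 35, 190]
[563, 194, 26, 25, 346]
[560, 197, 7, 11, 63]
[586, 215, 8, 5, 33]
[562, 220, 3, 3, 9]
[537, 257, 7, 14, 57]
[536, 272, 3, 3, 9]
[535, 276, 3, 3, 9]
[534, 280, 3, 4, 12]
[532, 285, 4, 6, 18]
[525, 293, 13, 33, 184]
[544, 297, 3, 3, 9]
[543, 301, 3, 3, 9]
[542, 300, 22, 28, 426]
[520, 307, 3, 3, 9]
[533, 309, 8, 12, 72]
[565, 311, 5, 7, 29]
[537, 323, 4, 4, 15]
[461, 343, 179, 137, 8442]
[339, 462, 57, 18, 816]
[299, 467, 35, 13, 253]
[ 0.36023509 -0.47520713  0.18903625] 15.9833 [ 0.0496282  -0.09968827 -0.1703259 ]
```

The paddle has moved about 165 mm and is holding. Outside that lane only the arm and its shadow changed, so I'm handing in.

```bash
python3 -c "
from rig import r
print(r.job_done())"
```

```text
the job is handed in; nothing more can be done
None
```

The empty lane's paddle is locked back on its stop pin at about 0.165 m, the top view shows no change in the other two lanes or the bottles, and the job was handed in at about 16 s.

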